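# Wedge the timing stage up to its height mark and load the watch

### The arm

A 7-joint arm with a two-finger parallel gripper is mounted at the origin on the work surface. World frame = base frame: x ahead of the robot, y to its left, z up, the work surface at z = 0. Lengths are in m, angles in rad, forces in N, time in s.
With the tool pointing down it reaches from about 0.425 to 0.875 m from the base axis. Payload 8.4 kg.
Tool frame: the origin (TCP) lies between the finger pads; the fingertips stand ctrl.tcp_to_tips ahead of it and the grasp point (between the pads) lies 11 mm behind it (ctrl.tcp_to_tips is the distance from the TCP to the fingertips, in m); z points along the fingers, y is the line along which they close (so a half turn about z gives the same grasp; the last joint's range is limited). The gripper opens to 85 mm and grips with 20 to 120 N. Pads are 22 mm wide; open, the fingers measure 114 mm over their backs; the gripper's body (76 mm by 85 mm) begins 54 mm behind the grasp point. The pads swing forward as they close: fully open they stand 13 mm farther back than shut.
Start: joints at [1.161, 0.333, 0.04, 1.465, -0.013, 1.343, -0.059], TCP at [0.199, -0.619, 0.204] pointing down, gripper open.
Joint ranges: [-2.58, 2.58], [-0.38, 2.09], [-1.3, 1.39], [0.25, 2.4], [-1.5, 4.64], [0.08, 2.09], [-2.65, 2.65]. Speed limits (rad/s): [2.22, 2.22, 2.79, 2.79, 3.14, 3.14, 3.14].

### API

Orientations are given as a 3x3 rotation matrix whose columns are the frame's x, y, z axes.
In Python, from station import sense, grab_frame, get_calibration, ctrl gives the robot as it stands.
- The arm moves only by the tool apply_moves, never from a script. Its argument "deltas" is text: rows parted by semicolons, each of 7 numbers parted by spaces: the shift along the tool's x, y, z as a fraction of full scale, then the turn, a rotation vector about the tool's x, y, z as a fraction of full scale, then the opening, from -1 (shut) to 1 (fully open), so that 0 is half open. A call has 1 to 10 rows; each row is the pose to reach, as a shift and turn from the pose commanded when the call began, along the tool's axes at that moment; what a row does not reach only later rows make up. Full scale, the value 1, is 12 cm for a shift and 90 degrees for a turn. A row lasts 1/12 s, in which the tool goes at most 41.7 mm and 7.16 degrees, less where a joint would pass 70% of its speed; a pose out of reach is approached as far as the arm can. A call with a number of a shift or a turn outside -1 to 1 is refused whole. A call with a gripper value outside its range is refused whole. The fingers move at their own pace and stop on an object; "force" is the grip in N (left out, the last holds). Time passes only in rows, so rows that repeat a pose let the fingers close. It gives the time, the measured TCP pose, the force, the opening and the grip force at its end, in the units of the state.
- sense(): the state, without advancing time (a new reading comes with each control period).
- grab_frame(name): name is "scene" or "top"; returns the picture (420x560x3 uint8, red, green, blue); there is no depth.
- get_calibration(name): a dict with "fx", "fy", "cx", "cy" (pixels), "dist" ([k1, k2, p1, p2, k3] as OpenCV has them; the pictures are not rectified), "world_to_cam" (4x4, takes a point from world to camera coordinates). Camera axes: x right, y up, looking along -z (the intrinsics and any distortion apply to the point x, -y, -z); pixel columns grow to the right and rows downward; lengths in m; the calibration is good to about 2 mm. A picture is of the moment at which its call begins. get_calibration takes no time and is no camera call.
- ctrl.finish_job(): hands the job in; it is judged then, once.
The state is a dict: "t": time; "joints": joint angles; "qvel": joint speeds; "joint_efforts": joint torques, N m; "position": TCP position; "tcp_rot": TCP orientation; "force": force on the tool from outside, world axes, zero at the start; "torque": the same for the moment, N m; "width": opening from 0.0 (shut) to 1.0 (fully open); "finger_force": force on a finger pad.
Only numpy, scipy, OpenCV 4.12 (cv2) and the standard library are available. Lean on these libraries where they do the work, as an engineer would, in place of code of your own. Each camera call takes 0.05 s, during which the arm holds its last target. There are 200 camera calls.

### The job

Slide the aluminium wedge, thin end first, under the front lip of the hinged stage until the stage's pointer stands within the dark line of the height mark beside it, and leave the wedge there, on the bench, holding the stage up. Then gently set the watch on its grey holder block upright onto the stage, wholly on the rubber pad and lengthwise with it, with the pointer still in the line. Do not shift the height mark, and leave the other things on the bench alone.

Things in the scene. Friction and masses are not known exactly. Their poses are not given: they have to be found in the camera images.
- pad (a point): Centre of the dark rubber pad (120 x 80 mm) on the stage, at the level the block stands on. x runs from the front lip to the hinge (to the robot's right, within 0.25 rad), y to the far side, z up out of the stage. The stage is an aluminium plate 165 x 130 x 6 mm, hinged at its rear edge, 81 mm beyond this point and 31 mm above the bench; its front lip is 84 mm before this point.
- lip (a point): Middle of the round front lip (10 mm thick) of the stage, on the lip's centre line, which is 18 mm above the bench at rest (underside at 13 mm) and must rise 9 to 17 mm. Below the stage the bench is free for 150 mm behind the lip and 85 mm either side. Steel rails 12 mm high run along both sides, 90 to 130 mm from the middle, from 35 mm before the lip backwards.
- lamp (a point): Middle of the underside of the fixed white lamp bar, 165 mm above the bench. The bar is 55 mm wide, 20 mm thick, 250 mm long across the stand, and hangs 4 to 59 mm in front of the lip, so an upright gripper cannot work below it: lean it back from the lip by 35 to 45 degrees. Its post, 16 mm thick, stands 115 mm from the middle, on the far side.
- stage (a joint): Tilt of the stage about its rear hinge, rad: 0 at rest (front lip low, sloping 0.079 rad down to the front), growing as the lip rises; level at 0.079. It falls back under its own weight (0.6 kg) when not held up.
- pointer (a point): Tip of the flat steel pointer (3 mm thick) at the stage's front corner nearest the robot, at mid thickness. It is at the height of the lip's centre, 5 mm above the lip's underside, 86 mm from the stage's middle line.
- mark_line (a point): Middle of the dark line (5 mm high) around the height mark, an aluminium collar 22 x 22 x 24 mm on a thin upright post, beside the stage's front corner nearest the robot. z up. The collar can be moved up and down its post, but must stay where it is.
- wedge_heel (a point): Centre of the heel of the loose aluminium wedge, 17.5 mm above its flat underside; about 0.33 kg. x points to its thin end. The wedge is 140 mm long, 44 mm wide (y). The heel is the level-topped thick end, 30 mm long, 35 mm high; then the top slopes straight down over 110 mm to 5 mm at the thin end, 125 mm from this point. It balances 31 mm from here towards the thin end. Friction holds it where it is left.
- block_mid (a point): Centre of the loose grey holder block with a wristwatch on top, about 0.35 kg: 95 mm long (x), 55 mm wide (y), 40 mm high (z up). This point is 20 mm above its underside. The watch on top is 42 mm across and stands 10 mm above the block.
- wedge: The whole wedge; origin under the middle of its length, at its flat underside, x to the thin end.
- block: The whole holder block with its watch; origin at the centre of its underside.
- tester: Bystander: flat yellow tester box, 130 x 80 x 30 mm; origin at the centre of its underside.
- loupe: Bystander: black eye loupe, 56 mm across, 40 mm high, standing; origin at the centre of its underside.
- weight: Bystander: black stepped round casing weight, 72 mm across, 45 mm high; origin at the centre of its underside.

How it is judged:
By the outcome, as a careful person would: the job done as asked, in the order asked, and still so for the second after the job is handed in, with the robot touching nothing.
It also fails if it takes over 72 s, if anything falls off the work surface, if the arm or the gripper's body presses on something with over 40 N, if the wrist force passes 120 N, or if a joint passes its speed limit or range.

## Working session

There is one attempt and no reset: what is moved stays moved. The work goes in short steps, Python scripts to look and compute and a tool call to move; the robot and the scene stay as the last step left them, time stands still between calls to the robot, and variables do not carry over. Pictures are saved under pics/ and viewed, at most 10 in all, crops included, and the job is handed in when it is done.

Besides the shell and the picture viewer there is one more tool, called after "Emit:" as a command line: name --argument value ..., lists and objects as JSON in quotes. apply_moves: Moves the arm, as the interface text tells. Shift numbers are shares of 12 cm and turn numbers shares of 90 degrees, none past 1 either way. Its arguments: {"type":"object","properties":{"deltas":{"type":"string"},"force":{"type":"number"}},"required":["deltas"]}

```bash
mkdir -p pics; python3 - <<'E'
from station import *
import cv2,numpy as np
for n in("scene","top"):
    im=grab_frame(n); cv2.imwrite(f"pics/{n}0.png",cv2.cvtColor(im,cv2.COLOR_RGB2BGR))
    c=get_calibration(n); print(n,c["fx"],c["fy"],c["cx"],c["cy"],c["dist"]);print(np.round(np.linalg.inv(c["world_to_cam"]),3))
s=sense();print(s["t"],s["position"],np.round(s["tcp_rot"],3),s["width"],ctrl.tcp_to_tips)
E
```

```text
scene 450.56796652914187 450.56796652914187 281.3662979128174 205.3475610970822 [0.00571605 0.         0.         0.         0.        ]
[[ 0.876 -0.403  0.265  0.932]
 [ 0.482  0.733 -0.48  -0.584]
 [-0.     0.548  0.836  1.153]
 [ 0.     0.     0.     1.   ]]
top 478.1741873256118 478.1741873256118 275.6886801233426 213.3299887224618 [-0.04229052  0.          0.          0.          0.        ]
[[ 0.006  0.985 -0.175  0.385]
 [-1.     0.007  0.005  0.034]
 [ 0.006  0.175  0.985  1.383]
 [ 0.     0.     0.     1.   ]]
0.1 [ 0.19861274 -0.61844241  0.20330446] [[ 0.952  0.306 -0.001]
 [ 0.306 -0.952  0.001]
 [-0.    -0.001 -1.   ]] 1.0016633110090147 0.008
```

View pics/scene0.png

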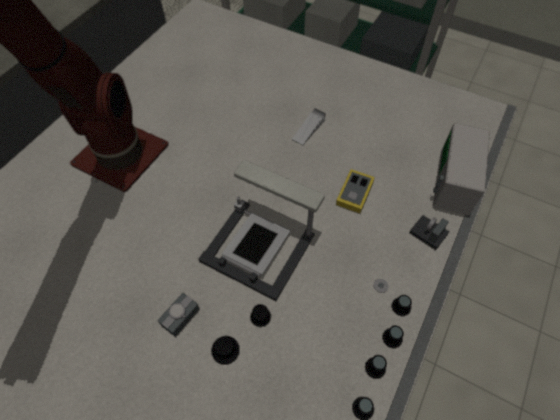

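View pics/top0.png

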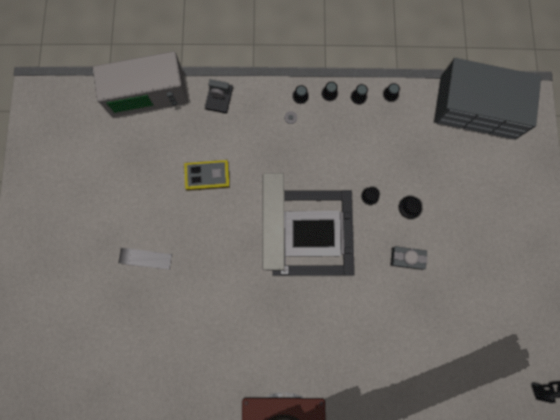

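The scene view shows the stand at about (255,240), the wedge at (310,127) and the block at (180,313). In the top view the wedge is at (145,258) with its heel on the left, the stage is at (313,233) with its lip on the left under the lamp, and the block is at (410,258).

```bash
cat > h.py <<'E'
from station import *
import cv2,numpy as np
def avg(n,k=4): return np.mean([grab_frame(n).astype(float) for _ in range(k)],0)
def ray(n,px):
    c=get_calibration(n);K=np.array([[c["fx"],0,c["cx"]],[0,c["fy"],c["cy"]],[0,0,1]])
    u=cv2.undistortPoints(np.array(px,float).reshape(-1,1,2),K,np.array(c["dist"]))[:,0]
    M=np.linalg.inv(c["world_to_cam"]); d=np.c_[u[:,0],-u[:,1],-np.ones(len(u))]@M[:3,:3].T
    return M[:3,3],d
def onz(n,px,z):
    o,d=ray(n,px); return o+d*((z-o[2])/d[:,2])[:,None]
def tri(pa,pb,na="scene",nb="top"):
    oa,da=ray(na,pa);ob,db=ray(nb,pb);out=[]
    for a,b in zip(da,db):
        s=np.linalg.lstsq(np.c_[a,-b],ob-oa,rcond=None)[0];p,q=oa+a*s[0],ob+b*s[1];out.append(np.r_[(p+q)/2,np.linalg.norm(p-q)])
    return np.array(out)
def proj(n,P):
    c=get_calibration(n);K=np.array([[c["fx"],0,c["cx"]],[0,c["fy"],c["cy"]],[0,0,1]])
    P=np.atleast_2d(P);p=(np.c_[P,np.ones(len(P))]@np.array(c["world_to_cam"]).T)[:,:3]*[1,-1,-1]
    return cv2.projectPoints(p,np.zeros(3),np.zeros(3),K,np.array(c["dist"]))[0][:,0]
def tile(im,x,y,w,h,W,H,g=1.6):
    t=np.clip(im[y:y+h,x:x+w]*g,0,255).astype(np.uint8)[:,:,::-1]
    t=cv2.resize(t,(W,H),interpolation=cv2.INTER_CUBIC)
    for i in range(0,w,10): cv2.line(t,(i*W//w,0),(i*W//w,4 if (x+i)%50 else 12),(0,0,255),1)
    for i in range(0,h,10): cv2.line(t,(0,i*H//h),(4 if (y+i)%50 else 12,i*H//h),(0,0,255),1)
    return t
E
python3 - <<'E'
from h import *
T=avg("top");S=avg("scene")
np.save("T0.npy",T);np.save("S0.npy",S)
a=np.hstack([tile(T,110,230,70,52,400,300),tile(T,380,230,70,52,400,300)])
b=np.hstack([tile(T,250,165,110,120,270,300),tile(S,190,155,140,140,300,300),tile(S,220,190,46,60,230,300)])
cv2.imwrite("pics/t1.png",np.vstack([a,b]))
E
```

```text
(no output)
```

View pics/t1.png

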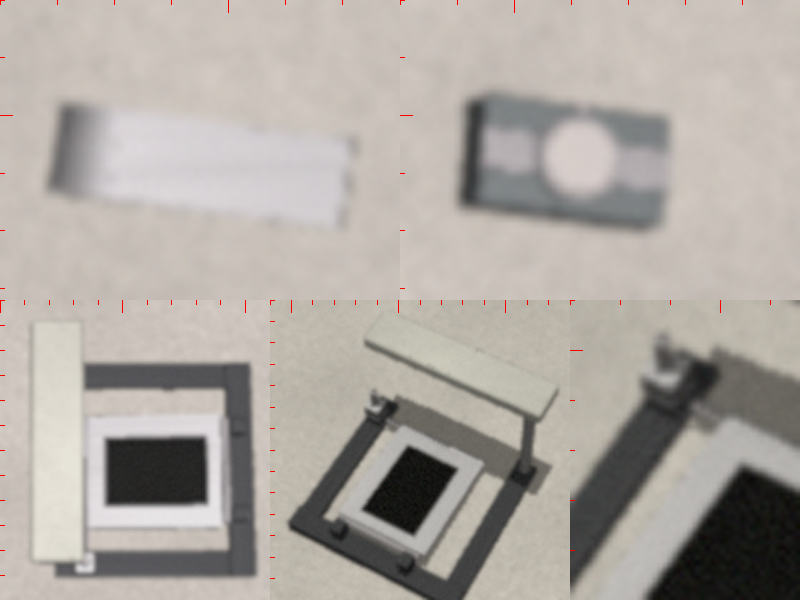

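The tiles show the following:
- **Wedge (top view):** corners at about (120.5,248), (118,263.5), (172.5,254) and (170,270), with the heel to the left.
- **Block (top view):** the top face spans about (396–426, 246–270).
- **Mark collar:** top view (284.5,270), scene view (238,206).
- **Pointer (scene view):** about (248,213).

```bash
python3 - <<'E'
from h import *
np.set_printoptions(precision=4,suppress=True)
T=np.load("T0.npy");S=np.load("S0.npy")
def box(im,x0,y0,x1,y1,th):
    m=(im[y0:y1,x0:x1].max(2)<th).astype(np.uint8);n,l,st,_=cv2.connectedComponentsWithStats(m)
    i=1+np.argmax(st[1:,4]);c=cv2.findContours((l==i).astype(np.uint8),0,1)[0][0]
    return cv2.boxPoints(cv2.minAreaRect(c))+[x0,y0]
pt=box(T,288,215,340,252,45);print("pad px",pt)
P=onz("top",pt,.030);print(P,P.mean(0))
for n,p in(("pad scene",box(S,230,215,285,270,45)),): 
    P2=onz("scene",p,.030);print(n,P2,P2.mean(0))
w=(np.array([[60,103],[47,192],[357,138],[343,228]])+.5)/5.714-.5+[110,230]
W=np.r_[onz("top",w[:2],.035),onz("top",w[2:],.004)];print("wedge",W)
h=W[:2].mean(0);t=W[2:].mean(0);d=(t-h)[:2];print("heel back",h,"tip",t,"len",np.linalg.norm(d),"ang",np.arctan2(d[1],d[0]))
b=(np.array([[488,94],[668,117],[661,230],[475,207]])-[400,0]+.5)/5.714-.5+[380,230]
B=onz("top",b,.040);print("block",B,B.mean(0));d=(B[1]+B[2]-B[0]-B[3])[:2];print(np.arctan2(d[1],d[0]),np.linalg.norm(d)/2,np.linalg.norm(B[0]-B[3]))
print("mark",tri([[238,206]],[[284.5,269.8]]))
E
```

```text
pad px [[294. 221.]
 [333. 221.]
 [333. 245.]
 [294. 245.]]
[[ 0.6039 -0.0263  0.03  ]
 [ 0.6047 -0.1382  0.03  ]
 [ 0.5355 -0.1372  0.03  ]
 [ 0.5348 -0.0262  0.03  ]] [ 0.5697 -0.082   0.03  ]
pad scene [[ 0.5344 -0.1399  0.03  ]
 [ 0.5331 -0.02    0.03  ]
 [ 0.6114 -0.0316  0.03  ]
 [ 0.6092 -0.1487  0.03  ]] [ 0.572 -0.085  0.03 ]
wedge [[0.5232 0.467  0.035 ]
 [0.4791 0.4708 0.035 ]
 [0.5099 0.3249 0.004 ]
 [0.4645 0.33   0.004 ]]
heel back [0.5011 0.4689 0.035 ] tip [0.4872 0.3275 0.004 ] len 0.1420795249287218 ang -1.6692785301160147
block [[ 0.5324 -0.3119  0.04  ]
 [ 0.5214 -0.4014  0.04  ]
 [ 0.4656 -0.3953  0.04  ]
 [ 0.4765 -0.3034  0.04  ]] [ 0.499 -0.353  0.04 ]
-1.6913375016754713 0.09134926800175017 0.05650212624028869
mark [[ 0.4638 -0.0003  0.0256  0.0025]]
```

Emit:
apply_moves --deltas "0.96 -0.61 -0.31 0 0 0 1;0.96 -0.61 -0.31 0 0 0 1;0.96 -0.61 -0.31 0 0 0 1;0.96 -0.61 -0.31 0 0 0 1;0.96 -0.61 -0.31 0 0 0 1"

```text
t: 0.92
position: [0.291, -0.5106, 0.2434]
tcp_rot: [[0.95, 0.313, 0.003], [0.313, -0.95, -0.001], [0.003, 0.002, -1.0]]
force: [0.6, 0.2, 0.6]
width: 0.997
finger_force: 0.0
```

Emit:
apply_moves --deltas "0.96 -0.61 -0.31 0 0 0 1;0.96 -0.61 -0.31 0 0 0 1;0.96 -0.61 -0.31 0 0 0 1;0.96 -0.61 -0.31 0 0 0 1;0.96 -0.61 -0.31 0 0 0 1"

```text
t: 1.33
position: [0.3772, -0.4057, 0.2801]
tcp_rot: [[0.95, 0.312, 0.003], [0.312, -0.95, -0.001], [0.002, 0.001, -1.0]]
force: [0.4, 0.2, -0.3]
width: 0.996
finger_force: 0.0
```

Emit:
apply_moves --deltas "0.96 -0.61 -0.31 0 0 0 1;0.96 -0.61 -0.31 0 0 0 1;0.96 -0.61 -0.31 0 0 0 1;0.96 -0.61 -0.31 0 0 0 1;0.96 -0.61 -0.31 0 0 0 1"

```text
t: 1.75
position: [0.4635, -0.301, 0.3167]
tcp_rot: [[0.95, 0.311, 0.002], [0.311, -0.95, 0.0], [0.002, 0.0, -1.0]]
force: [-0.3, -1.2, 0.3]
width: 0.998
finger_force: 0.0
```

Emit:
apply_moves --deltas "0.96 -0.61 -0.31 0 0 0 1;0.96 -0.61 -0.31 0 0 0 1;0.96 -0.61 -0.31 0 0 0 1;0.96 -0.61 -0.31 0 0 0 1;0.96 -0.61 -0.31 0 0 0 1"

```text
t: 2.17
position: [0.5501, -0.1964, 0.3532]
tcp_rot: [[0.951, 0.31, 0.001], [0.31, -0.951, 0.001], [0.001, -0.001, -1.0]]
force: [-0.2, -0.5, -0.5]
width: 0.999
finger_force: 0.0
```

Emit:
apply_moves --deltas "0.27 -1 0 0 0 0 1;0.27 -1 0 0 0 0 1;0.27 -1 0 0 0 0 1;0.27 -1 0 0 0 0 1;0.27 -1 0 0 0 0 1"

```text
t: 2.58
position: [0.5417, -0.0748, 0.3528]
tcp_rot: [[0.952, 0.308, -0.0], [0.308, -0.952, -0.001], [-0.0, 0.001, -1.0]]
force: [-0.3, -1.0, -0.3]
width: 1.0
finger_force: 0.0
```

Emit:
apply_moves --deltas "0.27 -1 0 0 0 0 1;0.27 -1 0 0 0 0 1;0.27 -1 0 0 0 0 1;0.27 -1 0 0 0 0 1;0.27 -1 0 0 0 0 1"

```text
t: 3.0
position: [0.5364, 0.0487, 0.3526]
tcp_rot: [[0.952, 0.307, -0.0], [0.307, -0.952, -0.0], [-0.0, 0.0, -1.0]]
force: [0.3, -0.7, -0.6]
width: 0.996
finger_force: 0.0
```

Emit:
apply_moves --deltas "0.27 -1 0 0 0 0 1;0.27 -1 0 0 0 0 1;0.27 -1 0 0 0 0 1;0.27 -1 0 0 0 0 1;0.27 -1 0 0 0 0 1"

```text
t: 3.42
position: [0.5311, 0.1725, 0.3523]
tcp_rot: [[0.952, 0.306, -0.001], [0.306, -0.952, -0.0], [-0.001, 0.0, -1.0]]
force: [-0.1, -1.7, 0.3]
width: 1.001
finger_force: 0.0
```

Emit:
apply_moves --deltas "0.27 -1 0 0 0 0 1;0.27 -1 0 0 0 0 1;0.27 -1 0 0 0 0 1;0.27 -1 0 0 0 0 1;0.27 -1 0 0 0 0 1"

```text
t: 3.83
position: [0.5256, 0.2965, 0.3518]
tcp_rot: [[0.952, 0.306, -0.001], [0.306, -0.952, -0.001], [-0.002, 0.0, -1.0]]
force: [-0.3, -1.2, -0.9]
width: 1.001
finger_force: 0.0
```

Emit:
apply_moves --deltas "0.27 -1 0 0 0 0 1;0.27 -1 0 0 0 0 1;0.27 -1 0 0 0 0 1;0.27 -1 0 0 0 0 1;0.27 -1 0 0 0 0 1"

```text
t: 4.25
position: [0.5201, 0.4207, 0.3512]
tcp_rot: [[0.952, 0.305, -0.002], [0.305, -0.952, -0.002], [-0.002, 0.001, -1.0]]
force: [0.4, -1.6, 0.2]
width: 0.999
finger_force: 0.0
```

```bash
cat >> h.py <<'E'
from scipy.spatial.transform import Rotation as Ro
def R_of(yaw,lean):
    # tool z leans along heading 'yaw' (wedge x); tool x = -heading side up, tool y across
    f=np.array([np.cos(yaw),np.sin(yaw),0]);u=np.array([0,0,1.])
    z=f*np.sin(lean)-u*np.cos(lean);x=-(f*np.cos(lean)+u*np.sin(lean));return np.c_[x,np.cross(z,x),z]
def delta(tcp,R,s=None):
    s=s or sense();R0=np.array(s["tcp_rot"]);d=R0.T@(np.array(tcp)-s["position"])/.12
    r=Ro.from_matrix(R0.T@R).as_rotvec()/(np.pi/2);return np.round(np.r_[d,r],3)
E
python3 - <<'E'
from h import *
np.set_printoptions(precision=4,suppress=True)
s=sense();print(s["t"],s["position"],s["joints"])
# stage yaw, centre by darkness-weighted edges
T=np.load("T0.npy").mean(2);S=np.load("S0.npy").mean(2)
def pad(n,im,x0,y0,x1,y1):
    g=cv2.resize(im[y0:y1,x0:x1].astype(np.float32),None,fx=8,fy=8,interpolation=cv2.INTER_LINEAR)
    m=(g<60).astype(np.uint8);c=max(cv2.findContours(m,0,1)[0],key=cv2.contourArea)
    q=cv2.approxPolyDP(cv2.convexHull(c),20,True)[:,0].astype(float);q=(q+.5)/8-.5+[x0,y0]
    P=onz(n,q,.030);print(n,q.tolist(),P,P.mean(0))
    # moments-based
    m=cv2.findContours(m,0,1)[0];Q=onz(n,(max(m,key=cv2.contourArea)[:,0]+.5)/8-.5+[x0,y0],.03)
    r=cv2.minAreaRect((Q[:,:2]*1000).astype(np.float32));print(r)
pad("top",T,287,212,342,254);pad("scene",S,228,212,288,272)
R=R_of(-1.669,np.radians(40));G=np.array([.4990,.4545,.029]);tcp=G+.011*R[:,2]
print(R,tcp,delta(tcp-.1*R[:,2],R))
E
```

```text
4.25 [0.5201 0.4207 0.3512] [-0.2897  0.4319 -0.7094  1.1149  0.278   1.6882 -2.1797]
top [[332.4375, 220.1875], [332.9375, 245.3125], [293.3125, 245.3125], [293.5625, 220.6875]] [[ 0.607  -0.1367  0.03  ]
 [ 0.5346 -0.137   0.03  ]
 [ 0.5339 -0.0242  0.03  ]
 [ 0.6048 -0.025   0.03  ]] [ 0.5701 -0.0807  0.03  ]
((569.8289794921875, -81.3678207397461), (75.6844711303711, 115.67677307128906), 0.6000552177429199)
scene [[253.9375, 222.9375], [276.5625, 233.8125], [256.1875, 264.0625], [232.9375, 252.1875]] [[ 0.5364 -0.0311  0.03  ]
 [ 0.6116 -0.0311  0.03  ]
 [ 0.6091 -0.1413  0.03  ]
 [ 0.5337 -0.1412  0.03  ]] [ 0.5727 -0.0862  0.03  ]
((572.711181640625, -85.82504272460938), (114.88745880126953, 78.8877182006836), 88.91620635986328)
[[ 0.0751  0.9952 -0.063 ]
 [ 0.7624 -0.098  -0.6397]
 [-0.6428  0.     -0.766 ]] [0.4983 0.4475 0.0206] [ 0.112 -0.762  2.116 -0.258 -0.391 -0.708]
```

Emit:
apply_moves --deltas "0.06 -0.4 1 -0.258 -0.391 -0.708 1;0.06 -0.4 1 -0.258 -0.391 -0.708 1;0.06 -0.4 1 -0.258 -0.391 -0.708 1;0.06 -0.4 1 -0.258 -0.391 -0.708 1;0.06 -0.4 1 -0.258 -0.391 -0.708 1;0.06 -0.4 1 -0.258 -0.391 -0.708 1;0.06 -0.4 1 -0.258 -0.391 -0.708 1;0.06 -0.4 1 -0.258 -0.391 -0.708 1;0.06 -0.4 1 -0.258 -0.391 -0.708 1;0.06 -0.4 1 -0.258 -0.391 -0.708 1"

```text
t: 5.08
position: [0.5133, 0.4627, 0.222]
tcp_rot: [[0.347, 0.927, -0.143], [0.772, -0.368, -0.517], [-0.532, 0.069, -0.844]]
force: [0.1, 0.1, -1.2]
width: 0.997
finger_force: 0.0
```

```bash
python3 - <<'E'
from h import *
np.set_printoptions(precision=4,suppress=True)
s=sense();print(s["t"],s["position"],s["joints"])
R=R_of(-1.669,np.radians(40));G=np.array([.4990,.4545,.029]);tcp=G+.011*R[:,2]
print(delta(tcp-.05*R[:,2],R))
E
```

```text
5.0833 [0.5133 0.4627 0.222 ] [-0.8574  0.879  -0.1496  0.7083  0.3268  2.0891 -1.2975]
[ 0.797 -0.237  1.089 -0.07  -0.079 -0.17 ]
```

Emit:
apply_moves --deltas "0.4 -0.12 0.5 -0.07 -0.08 -0.17 1;0.8 -0.24 1 -0.07 -0.08 -0.17 1;0.8 -0.24 1 -0.07 -0.08 -0.17 1;0.8 -0.24 1 -0.07 -0.08 -0.17 1;0.8 -0.24 1 -0.07 -0.08 -0.17 1;0.8 -0.24 1 -0.07 -0.08 -0.17 1"

```text
t: 5.58
position: [0.502, 0.4852, 0.0668]
tcp_rot: [[0.076, 0.995, -0.064], [0.76, -0.099, -0.643], [-0.646, 0.0, -0.764]]
force: [-0.1, -0.1, 1.1]
width: 0.999
finger_force: 0.0
```

```bash
cat > st.py <<'E'
from h import *
np.set_printoptions(precision=4,suppress=True)
s=sense();print(s["t"],s["position"],s["joints"],s["width"])
E
cat > d.py <<'E'
# usage: d.py gx gy gz yaw lean back  -> delta for grasp point
import sys;from st import *
a=list(map(float,sys.argv[1:]));R=R_of(a[3],np.radians(a[4]));print(delta(np.array(a[:3])+(.011-a[5])*R[:,2],R))
E
python3 d.py .4990 .4545 .029 -1.669 40 .05
```

```text
5.5833 [0.502  0.4852 0.0668] [-0.9305  1.0502 -0.1737  0.7778  0.4416  1.9666 -1.133 ] 0.9991022619180756
[ 0.006  0.     0.081 -0.     0.002 -0.001]
```

Emit:
apply_moves --deltas "0 0 0.25 0 0 0 1;0 0 0.5 0 0 0 1;0 0 0.5 0 0 0 1;0 0 0.5 0 0 0 -1;0 0 0.5 0 0 0 -1;0 0 0.5 0 0 0 -1;0 0 0.5 0 0 0 -1;0 0 0.5 0 0 0 -1;0 0 0.5 0 0 0 -1;0 0 0.5 0 0 0 -1" --force 40

```text
t: 6.42
position: [0.496, 0.4507, 0.0213]
tcp_rot: [[0.073, 0.995, -0.061], [0.763, -0.095, -0.639], [-0.642, -0.0, -0.767]]
force: [0.6, -0.2, -0.0]
width: 0.014
finger_force: 0.0
```

```bash
python3 - <<'E'
from st import *
T=avg("top",2);S=avg("scene",2)
cv2.imwrite("pics/g1.png",np.hstack([tile(T,105,215,80,80,400,400),tile(S,275,80,80,80,400,400)]))
E
```

```text
6.4167 [0.496  0.4507 0.0213] [-0.8958  1.0053 -0.1849  0.957   0.4408  1.8359 -1.1699] 0.013823763457264653
```

View pics/g1.png

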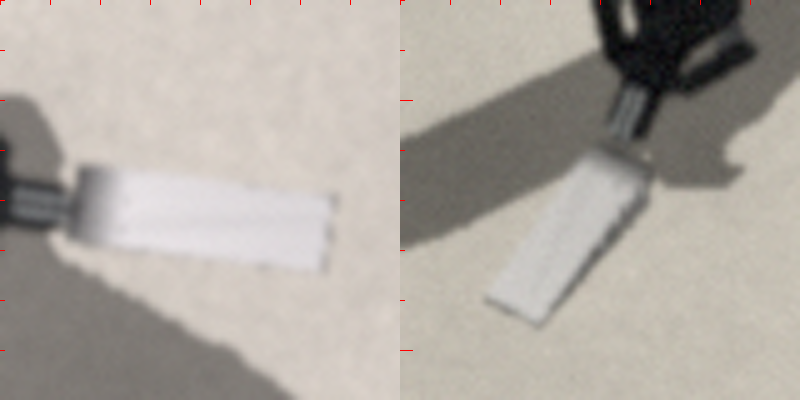

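Both views show the fingers shut just behind the heel: tips at about (119,256) in the top view, heel edge at about (121,256). The wedge has not moved, so I'm checking the camera calibration against the known fingertip pose.

```bash
python3 - <<'E'
from st import *
R=np.array(s["tcp_rot"]);p=np.array(s["position"])
for n in("top","scene"): print(n,proj(n,[p+.008*R[:,2],p-.011*R[:,2],p-.05*R[:,2]]).tolist())
f=(lambda x,y,ox,oy:((x+.5)/5-.5+ox,(y+.5)/5-.5+oy))
print(onz("top",[f(70,208,105,215)],.03),onz("scene",[f(222,140,275,80)],.03))
sc=[f(590,150,195,80),f(652,182,195,80),f(540,325,195,80),f(485,300,195,80)]
print(onz("scene",sc[:2],.035),onz("scene",sc[2:],.004))
E
```

```text
6.6167 [0.496  0.4503 0.0211] [-0.8955  1.0053 -0.1848  0.9576  0.4408  1.8357 -1.17  ] 0.002918808528477004
top [[129.2297757699044, 258.03543451592395], [123.4873366635914, 257.15894403622445], [111.33236596816874, 255.30079077603472]]
scene [[314.34824675309306, 117.00699387851238], [316.48553911642296, 111.86945694073736], [320.93105927529825, 101.18344495169066]]
[[0.4992 0.4713 0.03  ]] [[0.4954 0.4795 0.03  ]]
[[0.4822 0.4556 0.035 ]
 [0.5329 0.4488 0.035 ]] [[0.5135 0.3229 0.004 ]
 [0.4708 0.3246 0.004 ]]
```

```bash
python3 - <<'E'
from st import *
p=np.array([.1986,-.6184,.2033]);R=np.array([[.952,.306,0],[.306,-.952,0],[0,0,-1]])
for q in ([0,.057,-.0],[0,-.057,-.0],[0,.04,.008],[0,-.04,.008],[0,0,-.065]): print(q,proj("top",p+R@np.array(q)),proj("scene",p+R@np.array(q)))
T=np.load("T0.npy")
S1=avg("scene",2);T1=avg("top",2)
R=np.array(s["tcp_rot"]);p=np.array(s["position"])
a=tile(T,500,360,60,60,400,400,2.5); b=tile(T1,60,220,80,80,400,400,2.5)
for n,im,ox,oy,k in (("top",b,60,220,5),):
    for z in (.008,-.011,-.065,-.13): 
        u=(proj(n,p+z*R[:,2])[0]-[ox,oy]+.5)*k;cv2.circle(im,tuple(int(v) for v in u),4,(0,0,255),1)
cv2.imwrite("pics/c1.png",np.hstack([a,b]))
E
```

```text
6.6167 [0.496  0.4503 0.0211] [-0.8955  1.0053 -0.1848  0.9576  0.4408  1.8357 -1.17  ] 0.002918808528477004
[0, 0.057, -0.0] [[563.3574 369.1808]] [[-40.3269 347.9774]]
[0, -0.057, -0.0] [[520.8452 384.65  ]] [[-10.5787 296.9784]]
[0, 0.04, 0.008] [[555.1926 371.0003]] [[-33.4139 341.0731]]
[0, -0.04, 0.008] [[525.54   381.7771]] [[-12.7864 305.4946]]
[0, 0, -0.065] [[557.8001 381.3563]] [[-43.2045 311.0338]]
```

View pics/c1.png

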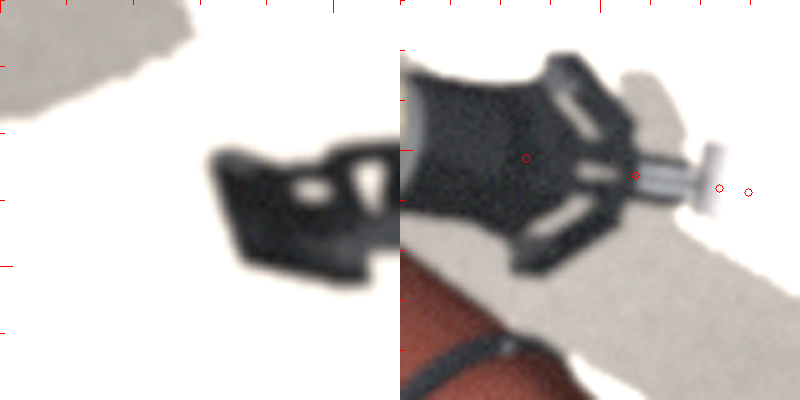

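The projected tips, circled at tile (748,192), lie about 10 px beyond the visible tips at (695,178). The scene view and the start picture agree. So the real fingertips end about 35 mm short of where the state's TCP implies, along the tool axis. I'll allow for that from here on.

```bash
sed -i 's/(\.011-a\[5\])/(.046-a[5])/' d.py; python3 d.py .4995 .4545 .031 -1.669 40 0
```

```text
6.8167 [0.4961 0.4503 0.0212] [-0.8953  1.0052 -0.1848  0.9576  0.4408  1.8357 -1.17  ] 0.001522922363092664
[-0.024  0.025  0.296  0.001 -0.     0.001]
```

Emit:
apply_moves --deltas "0 0 -0.1 0 0 0 1;0 0 -0.1 0 0 0 1;0 0 -0.1 0 0 0 1;0 0 -0.1 0 0 0 1;0 0 -0.1 0 0 0 1;0 0 -0.1 0 0 0 1"

```text
t: 7.32
position: [0.4968, 0.4576, 0.0301]
tcp_rot: [[0.073, 0.995, -0.062], [0.763, -0.096, -0.64], [-0.643, -0.0, -0.766]]
force: [-0.1, -0.1, 0.7]
width: 0.85
finger_force: 0.0
```

```bash
python3 d.py .4995 .4545 .031 -1.669 40 0
```

```text
7.3167 [0.4968 0.4576 0.0301] [-0.9024  1.0119 -0.1836  0.9258  0.4402  1.8601 -1.1639] 0.8497464775025646
[-0.023  0.024  0.393  0.001 -0.     0.001]
```

Emit:
apply_moves --deltas "-0.02 0.02 0.1 0 0 0 1;-0.02 0.02 0.2 0 0 0 1;-0.02 0.02 0.3 0 0 0 1;-0.02 0.02 0.39 0 0 0 1;-0.02 0.02 0.39 0 0 0 1"

```text
t: 7.73
position: [0.496, 0.4236, -0.0055]
tcp_rot: [[0.073, 0.995, -0.063], [0.761, -0.097, -0.642], [-0.645, -0.001, -0.764]]
force: [0.4, -0.3, -0.6]
width: 0.999
finger_force: 0.0
```

Emit:
apply_moves --deltas "0 0 0 0 0 0 -1;0 0 0 0 0 0 -1;0 0 0 0 0 0 -1;0 0 0 0 0 0 -1;0 0 0 0 0 0 -1;0 0 0 0 0 0 -1" --force 40

```text
t: 8.23
position: [0.4965, 0.4269, -0.0031]
tcp_rot: [[0.074, 0.995, -0.06], [0.764, -0.095, -0.638], [-0.641, 0.001, -0.767]]
force: [0.9, 3.9, 4.4]
width: 0.504
finger_force: 42.3
```

Emit:
apply_moves --deltas "-0.1 0 -0.13 0 0 0 -1;-0.1 0 -0.13 0 0 0 -1;-0.1 0 -0.13 0 0 0 -1"

```text
t: 8.48
position: [0.4966, 0.4275, 0.0171]
tcp_rot: [[0.074, 0.995, -0.061], [0.764, -0.096, -0.638], [-0.641, 0.001, -0.768]]
force: [0.3, 0.1, -5.1]
width: 0.506
finger_force: 41.8
```

```bash
python3 - <<'E'
from st import *
print(s["width"],s["finger_force"],s["force"],delta([.571,.127,.017],R_of(-1.571,np.radians(40))))
T=avg("top",2);S=avg("scene",2)
cv2.imwrite("pics/g2.png",np.hstack([tile(T,105,215,80,80,400,400),tile(S,275,80,80,80,400,400)]))
E
```

```text
8.4833 [0.4966 0.4275 0.0171] [-0.8726  0.9674 -0.1862  1.0367  0.4437  1.7917 -1.1732] 0.505505955544058
0.505505955544058 41.845128536224365 [ 0.2806  0.1346 -5.1179] [-1.868  0.856  1.56  -0.039 -0.002 -0.047]
```

View pics/g2.png

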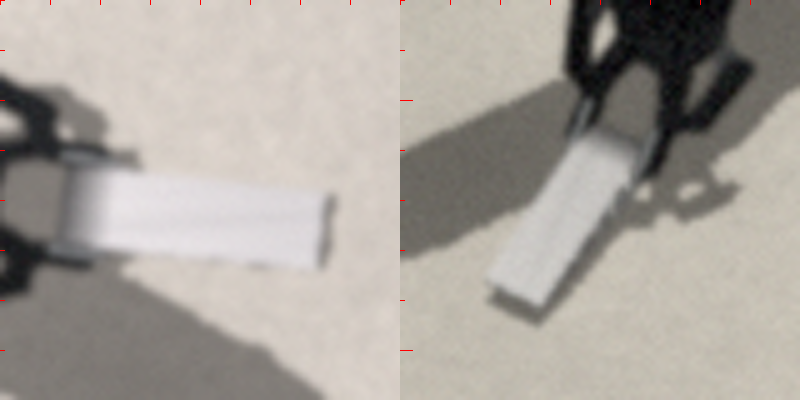

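The wedge is gripped at the heel and lifted. Its thin end is at about (171,254) in the top view.

Emit:
apply_moves --deltas "-0.2 0.1 0.16 0 0 0 -1;-0.4 0.2 0.33 0 0 0 -1;-0.6 0.3 0.5 0 0 0 -1;-0.8 0.38 0.67 0 0 0 -1;-0.93 0.43 0.78 0 0 0 -1;-0.93 0.43 0.78 0 0 0 -1"

```text
t: 9.18
position: [0.5358, 0.2698, 0.0163]
tcp_rot: [[0.079, 0.995, -0.065], [0.759, -0.102, -0.643], [-0.646, 0.002, -0.763]]
force: [1.2, 0.0, -3.8]
width: 0.507
finger_force: 42.2
```

Emit:
apply_moves --deltas "-0.2 0.1 0.16 -0.02 0 -0.02 -1;-0.4 0.2 0.33 -0.04 0 -0.05 -1;-0.6 0.28 0.5 -0.04 0 -0.05 -1;-0.7 0.33 0.6 -0.04 0 -0.05 -1;-0.7 0.33 0.6 -0.04 0 -0.05 -1;-0.7 0.33 0.6 -0.04 0 -0.05 -1"

```text
t: 9.68
position: [0.5625, 0.1616, 0.0144]
tcp_rot: [[-0.003, 1.0, -0.001], [0.766, 0.002, -0.643], [-0.643, -0.003, -0.766]]
force: [-0.7, 1.4, -3.3]
width: 0.502
finger_force: 42.3
```

```bash
python3 - <<'E'
from st import *
print(s["width"],s["force"],s["tcp_rot"],delta([.571,.127,.017],R_of(-1.571,np.radians(40))))
T=avg("top",2);S=avg("scene",2);np.save("S2.npy",S);np.save("T2.npy",T)
cv2.imwrite("pics/g3.png",np.hstack([tile(T,190,180,100,100,400,400),tile(S,210,100,120,120,400,400)]))
E
```

```text
9.6833 [0.5625 0.1616 0.0144] [-0.5958  0.6832 -0.1386  1.5603  0.5927  1.4509 -0.9635] 0.5019822285424737
0.5019822285424737 [-0.6677  1.4271 -3.3103] [[-0.0035  1.     -0.0006]
 [ 0.7661  0.0023 -0.6427]
 [-0.6427 -0.0027 -0.7661]] [-0.235  0.07   0.169 -0.    -0.     0.002]
```

View pics/g3.png

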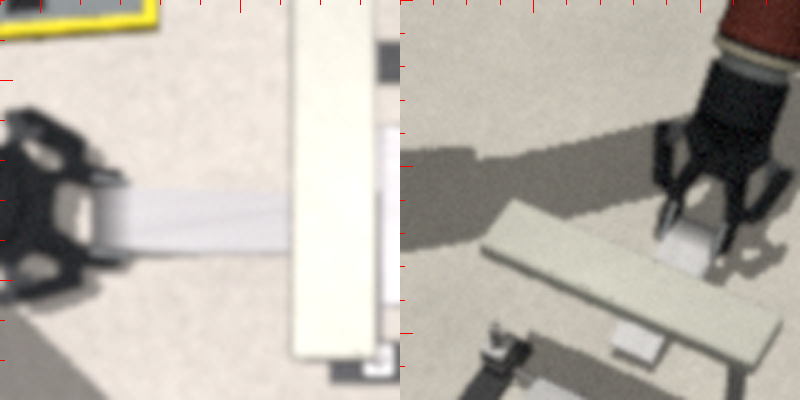

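The thin end is just in front of the stage and in line with it. In the scene view its corners are at about (273.6,202.6) and (285,210). Next I lower it and slide it in.

Emit:
apply_moves --deltas "0.03 0.03 0.03 0 0 0 -1;0.06 0.03 0.07 0 0 0 -1;0.085 0.03 0.1 0 0 0 -1;0.09 0.03 0.105 0 0 0 -1;0.09 0.03 0.105 0 0 0 -1"

```text
t: 10.3
position: [0.566, 0.1632, -0.0025]
tcp_rot: [[-0.006, 1.0, 0.001], [0.766, 0.005, -0.643], [-0.643, -0.003, -0.766]]
force: [0.2, 0.5, -1.6]
width: 0.506
finger_force: 42.5
```

```bash
python3 - <<'E'
from st import *
print(s["force"],s["torque"],s["finger_force"])
c=(lambda x,y:((x-400+.5)/3.3333-.5+210,(y+.5)/3.3333-.5+100))
print(onz("scene",[c(612,342),c(650,366)],.021))
E
```

```text
10.3 [ 0.566   0.1632 -0.0025] [-0.5969  0.7103 -0.1366  1.555   0.5986  1.4315 -0.9726] 0.5062402793838479
[ 0.166   0.5482 -1.5874] [ 0.9978 -0.0133 -0.0067] 42.54121720790863
[[0.547  0.064  0.021 ]
 [0.5895 0.058  0.021 ]]
```

Emit:
apply_moves --deltas "-0.077 0 0.064 0 0 0 -1;-0.153 0 0.129 0 0 0 -1;-0.23 0 0.193 0 0 0 -1;-0.306 0 0.257 0 0 0 -1;-0.383 0 0.322 0 0 0 -1;-0.46 0 0.386 0 0 0 -1;-0.536 0 0.45 0 0 0 -1;-0.613 0 0.514 0 0 0 -1;-0.689 0 0.579 0 0 0 -1;-0.766 0 0.643 0 0 0 -1"

```text
t: 11.13
position: [0.567, 0.0439, -0.0024]
tcp_rot: [[-0.006, 1.0, 0.003], [0.768, 0.006, -0.64], [-0.64, -0.002, -0.768]]
force: [0.8, 6.8, -2.8]
width: 0.507
finger_force: 42.9
```

```bash
python3 - <<'E'
from st import *
print(s["force"],s["torque"],s["finger_force"],s["tcp_rot"])
T=avg("top",6);S=avg("scene",10);np.save("S3.npy",S);np.save("T3.npy",T);S0=np.load("S0.npy")
cv2.imwrite("pics/m1.png",np.vstack([np.hstack([tile(S0,226,194,40,30,400,300),tile(S,226,194,40,30,400,300)]),np.hstack([tile(S,190,155,140,105,400,300),tile(T,260,252,40,30,400,300,1.2)])]))
E
```

```text
11.1333 [ 0.567   0.0439 -0.0024] [-0.4745  0.6086 -0.0944  1.7318  0.6565  1.295  -0.9017] 0.5069453228577365
[ 0.7821  6.7749 -2.7536] [ 1.9121 -0.0954  0.0155] 42.91832506656647 [[-0.006   1.      0.0029]
 [ 0.7682  0.0065 -0.6402]
 [-0.6402 -0.0017 -0.7682]]
```

View pics/m1.png

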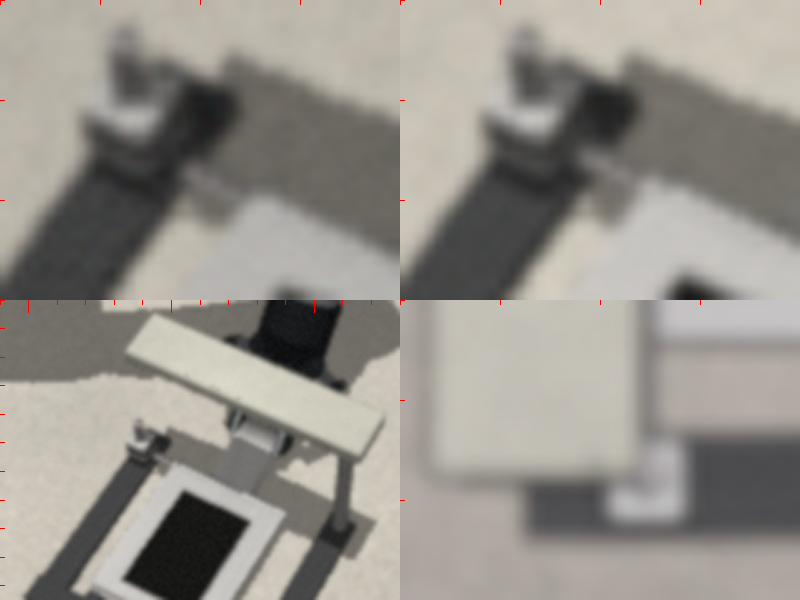

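The pointer tip rose from about (244,211) to (243.5,209.5) in the scene view. The collar's bright top is at (238.5,205.5), with the dark line just below it at about row 207. In the top view the collar is at (284.3,269.7). I'll work out the line height from the profiles.

```bash
python3 - <<'E'
from st import *
S=np.load("S3.npy").mean(2);S0=np.load("S0.npy").mean(2)
print("cols 235-248");
for v in range(201,218): print(v,S[v,235:249].round().astype(int),"|",S0[v,241:250].round().astype(int))
off=np.array([.0027,-.0045,0])
for zl in(.027,.031,.035):
    c=onz("top",[(284.3,269.7)],zl+.012)[0];c[2]=0;q=c+off
    f=lambda dx,dy,z:proj("scene",q+[dx,dy,z])[0]
    print(zl,c,"top ctr",f(0,0,zl+.012),"top edge",f(.011,-.011,zl+.012),"line",f(.011,-.011,zl),"bot",f(.011,-.011,zl-.012))
# pointer tip, rest
lip=np.array([.571,-.0005,0])+off
for z in(.018,.025,.028,.031,.034): print(z,proj("scene",lip+[-.086,0,z]))
E
```

```text
11.9333 [ 0.5665  0.0432 -0.0023] [-0.4753  0.61   -0.0934  1.7312  0.6564  1.2975 -0.9024] 0.5069334508762824
cols 235-248
201 [116 103  71  51  52  60  62  60  60  65  76  90  93  75] | [58 54 56 61 70 84 86 70 64]
202 [117 110  79  54  51  56  66  67  62  47  43  49  56  55] | [62 63 59 42 38 45 52 53 56]
203 [121 113  84  61  57  62  70  68  56  35  26  25  30  35] | [65 62 51 33 23 24 27 30 45]
204 [116 114  96  86  83  85  82  65  47  29  23  22  23  28] | [76 61 42 27 22 20 21 25 37]
205 [ 96 108 110 115 116 111  94  61  36  30  26  23  23  26] | [90 57 33 27 21 18 20 26 37]
206 [ 67  77  92 109 112 105  78  47  34  34  29  25  27  34] | [72 44 31 29 24 21 21 30 47]
207 [51 48 61 73 79 76 55 40 38 36 33 29 32 49] | [51 36 33 31 24 21 28 43 57]
208 [59 41 42 46 52 50 38 38 41 48 47 44 47 60] | [35 32 31 26 26 29 40 56 64]
209 [55 45 45 43 41 39 36 37 47 64 67 65 62 65] | [32 29 30 30 36 37 51 60 64]
210 [41 33 39 42 45 42 38 34 42 62 73 79 72 70] | [34 28 31 46 56 53 57 61 64]
211 [35 31 29 32 36 38 32 27 33 43 59 71 79 80] | [28 24 36 56 70 65 64 61 62]
212 [42 38 32 29 28 27 
[... 341 characters left out ...]
  97  97 110] | [ 50  79 102 109 104  91  84  88 101]
217 [ 43  44  43  43  39  48  78 109 122 125 121 118 117 121] | [ 72 102 112 116 114 108 105 106 110]
0.027 [0.4642 0.0014 0.    ] top ctr [238.4532 204.5631] top edge [239.6595 208.806 ] line [239.9734 210.9987] bot [240.2826 213.1587]
0.031 [0.464  0.0015 0.    ] top ctr [238.2949 203.7629] top edge [239.5031 208.0113] line [239.8189 210.2153] bot [240.1301 212.3863]
0.035 [0.4638 0.0016 0.    ] top ctr [238.1357 202.9588] top edge [239.3459 207.2126] line [239.6637 209.428 ] bot [239.9768 211.6102]
0.018 [[244.6012 211.6979]]
0.025 [[244.4402 210.4348]]
0.028 [[244.3708 209.8901]]
0.031 [[244.3011 209.3433]]
0.034 [[244.2311 208.7945]]
```

```bash
cat > rise.py <<'E'
from st import *
S0=np.load("S0.npy").mean(2)
def cen(im,x0,y0,x1,y1):
    p=im[y0:y1,x0:x1].astype(float);w=np.clip(90-p,0,60);n,l,st,_=cv2.connectedComponentsWithStats((w>0).astype(np.uint8))
    w=w*(l==1+np.argmax(st[1:,4]));v,u=np.mgrid[y0:y1,x0:x1];return np.array([(w*u).sum(),(w*v).sum()])/w.sum()
B=(226,208,290,270)
def stage(r,c=(.5725,-.0855)): # pad corners for lip rise r; returns scene centroid px & front-edge
    a0=.079;a=a0-np.arcsin(r/.165);h=np.array([c[0],c[1]-.081*1,.031])
    P=[]
    for L in np.linspace(.021,.141,9):
        for y in np.linspace(-.04,.04,5): P.append(h+[y,L*np.cos(a)-.0055*np.sin(a)*-1*0,-L*np.sin(a)+.0055])
    return proj("scene",P).mean(0)
def rise(im):
    d=cen(im,*B)-cen(S0,*B);rs=np.linspace(0,.022,45);q=np.array([stage(r) for r in rs])-stage(0)
    return np.interp(-d[1],-q[:,1],rs),d
if __name__=="__main__":
    print(rise(avg("scene",3).mean(2)))
E
python3 - <<'E'
from rise import *
T0=np.load("T0.npy").mean(2)
a=cen(T0,287,212,342,254);b=cen(S0,*B);print(a,b,onz("top",[a],.03),onz("scene",[b],.03))
print(rise(np.load("S3.npy").mean(2)))
E
```

```text
11.9333 [ 0.5665  0.0432 -0.0023] [-0.4753  0.61   -0.0934  1.7312  0.6564  1.2975 -0.9024] 0.5069334508762824
[313.2556 233.0382] [254.9565 243.3406] [[ 0.5695 -0.0812  0.03  ]] [[ 0.5732 -0.0875  0.03  ]]
(np.float64(0.007589476314051251), array([-0.0894, -0.6943]))
```

Emit:
apply_moves --deltas "-0.04 0 0.033 0 0 0 -1;-0.08 0 0.07 0 0 0 -1;-0.12 0 0.105 0 0 0 -1;-0.16 0 0.14 0 0 0 -1;-0.185 0 0.166 0 0 0 -1;-0.185 0 0.166 0 0 0 -1"

```text
t: 12.43
position: [0.5676, 0.0137, -0.0029]
tcp_rot: [[-0.005, 1.0, 0.003], [0.767, 0.006, -0.641], [-0.641, -0.001, -0.767]]
force: [1.5, 1.2, -3.2]
width: 0.507
finger_force: 42.5
```

```bash
python3 rise.py
```

```text
12.4333 [ 0.5676  0.0137 -0.0029] [-0.4435  0.5903 -0.08    1.766   0.6742  1.262  -0.8822] 0.5065736570756896
(np.float64(0.014904420843884703), array([-0.1739, -1.3257]))
```

Emit:
apply_moves --deltas "0 0 0 0 0 0 0.2;0 0 0 0 0 0 0.2;0 0 0 0 0 0 0.2;0 0 0 0 0 0 0.2"

```text
t: 12.92
position: [0.5667, 0.0131, -0.0031]
tcp_rot: [[-0.005, 1.0, 0.001], [0.766, 0.004, -0.643], [-0.643, -0.003, -0.766]]
force: [0.0, 0.4, 0.1]
width: 0.598
finger_force: 0.0
```

```bash
python3 - <<'E'
from rise import *
S=avg("scene",8);np.save("S4.npy",S);print(rise(S.mean(2)));S=S.mean(2)
for v in range(200,217): print(v,S[v,235:253].round().astype(int))
E
```

```text
12.9167 [ 0.5667  0.0131 -0.0031] [-0.4438  0.5911 -0.0795  1.7665  0.6737  1.2636 -0.8826] 0.5976997537509094
(np.float64(0.014822537249149349), array([-0.1779, -1.3189]))
200 [118 102  70  56  60  72  73  70  80  95 108 115 111  88  75  81  91 105]
201 [116 104  71  52  52  59  63  60  61  64  76  90  93  75  67  70  73  80]
202 [117 110  79  55  50  56  66  69  62  47  41  51  57  55  61  67  69  70]
203 [121 112  85  63  57  63  70  67  55  36  25  25  27  36  50  65  71  70]
204 [116 114  96  86  84  84  84  66  47  30  25  24  25  26  41  63  70  73]
205 [ 97 108 110 115 115 112  95  62  38  32  26  25  24  28  41  60  69  70]
206 [ 67  77  92 109 112 105  79  48  39  44  40  33  30  34  52  64  70  70]
207 [51 47 60 73 80 77 54 43 52 65 65 54 45 50 61 68 69 69]
208 [58 42 42 47 52 51 40 41 59 78 84 75 68 63 65 68 68 68]
209 [56 44 46 45 40 37 37 37 44 63 78 84 86 78 73 68 70 71]
210 [41 31 38 42 45 44 37 29 31 36 53 72 82 85 85 80 85 83]
211 [ 36  31  28  31  36  39  32  28  29  31  49  63  71  76  87 101 109 106]
212 [ 41  40  32  29  29  28  29  31  34  45  59  67  70  76  95 114 117 116]
213 [ 45  43  42  38  32  30  32  36  50  69  72  70  74  89 111 123 122 120]
214 [ 44  42  43  42  41  42  38  44  72  98  84  74  83 104 120 124 124 123]
215 [ 44  43  45  44  43  41  40  58  92 110  96  84  97 118 124 124 123 124]
216 [ 43  44  44  45  43  41  55  85 113 121 113 102 112 123 124 123 124 124]
```

Emit:
apply_moves --deltas "0 0 0 0 0 0 -1;0 0 0 0 0 0 -1;0 0 0 0 0 0 -1;-0.008 0 0.007 0 0 0 -1;-0.016 0 0.0134 0 0 0 -1;-0.016 0 0.0134 0 0 0 -1;-0.016 0 0.0134 0 0 0 1;-0.016 0 0.0134 0 0 0 1;-0.016 0 0.0134 0 0 0 1;-0.016 0 0.0134 0 0 0 1"

```text
t: 14.15
position: [0.5666, 0.0103, -0.0034]
tcp_rot: [[-0.005, 1.0, 0.001], [0.766, 0.004, -0.643], [-0.643, -0.003, -0.766]]
force: [-0.7, -0.0, 0.5]
width: 0.995
finger_force: 0.0
```

```bash
python3 - <<'E'
from rise import *
S=avg("scene",8);np.save("S5.npy",S);print(rise(S.mean(2)));S=S.mean(2)
for v in range(204,213): print(v,S[v,241:249].round().astype(int))
E
```

```text
14.15 [ 0.5666  0.0103 -0.0034] [-0.4409  0.5898 -0.0781  1.7695  0.6752  1.2604 -0.8807] 0.9951528757148173
(np.float64(0.014816179587167369), array([-0.1711, -1.3183]))
204 [83 67 47 31 22 22 25 27]
205 [96 61 38 32 28 26 24 26]
206 [78 47 39 43 39 34 28 35]
207 [56 43 53 65 66 54 45 50]
208 [40 43 60 79 84 76 68 63]
209 [35 38 44 64 78 85 85 78]
210 [40 29 28 36 53 72 83 86]
211 [32 26 26 32 48 64 73 76]
212 [29 30 34 45 60 68 72 77]
```

Emit:
apply_moves --deltas "0.016 0 -0.0134 0 0 0 -1;0.016 0 -0.0134 0 0 0 -1;0.016 0 -0.0134 0 0 0 -1;0.016 0 -0.0134 0 0 0 -1;0.016 0 -0.0134 0 0 0 -1;0.016 0 -0.0134 0 0 0 -1;0.016 0 -0.0134 0 0 0 -1;0.016 0 -0.0134 0 0 0 -1"

```text
t: 15.22
position: [0.5671, 0.0136, -0.0031]
tcp_rot: [[-0.005, 1.0, 0.002], [0.767, 0.005, -0.642], [-0.642, -0.002, -0.767]]
force: [1.0, 1.8, 2.0]
width: 0.505
finger_force: 41.9
```

Emit:
apply_moves --deltas "-0.008 0 0.007 0 0 0 -1;-0.016 0 0.0134 0 0 0 -1;-0.016 0 0.0134 0 0 0 -1;-0.016 0 0.0134 0 0 0 -1"

```text
t: 15.55
position: [0.5672, 0.0132, -0.0031]
tcp_rot: [[-0.006, 1.0, 0.003], [0.768, 0.007, -0.64], [-0.64, -0.002, -0.768]]
force: [-1.8, 8.7, 4.7]
width: 0.503
finger_force: 42.7
```

```bash
python3 - <<'E'
from rise import *
S=avg("scene",6);print(rise(S.mean(2)));S=S.mean(2)
for v in range(206,211): print(v,S[v,241:249].round().astype(int))
E
```

```text
15.55 [ 0.5672  0.0132 -0.0031] [-0.4421  0.5889 -0.0804  1.7682  0.6741  1.2599 -0.8807] 0.5025590288807333
(np.float64(0.015004056442001937), array([-0.1717, -1.3341]))
206 [77 47 39 44 40 34 31 35]
207 [54 42 52 65 64 53 46 48]
208 [40 42 58 79 84 75 68 62]
209 [36 38 44 63 78 85 84 77]
210 [38 30 29 36 53 70 79 85]
```

Emit:
apply_moves --deltas "0 0 0 0 0 0 0.2;0 0 0 0 0 0 0.2;0 0 0 0 0 0 0.2;0 0 0 0 0 0 0.2"

```text
t: 16.18
position: [0.5666, 0.0101, -0.0034]
tcp_rot: [[-0.005, 1.0, 0.0], [0.766, 0.004, -0.643], [-0.643, -0.003, -0.766]]
force: [0.5, -0.5, 0.1]
width: 0.597
finger_force: 0.0
```

```bash
python3 - <<'E'
from rise import *
S=avg("scene",6);np.save("S6.npy",S);print(rise(S.mean(2)));S=S.mean(2)
for v in range(206,211): print(v,S[v,241:249].round().astype(int))
E
```

```text
16.1833 [ 0.5666  0.0101 -0.0034] [-0.4408  0.5898 -0.078   1.7696  0.6752  1.2605 -0.8807] 0.5967181980564817
(np.float64(0.014903074648329103), array([-0.1761, -1.3256]))
206 [78 48 37 44 41 34 29 37]
207 [56 42 53 65 65 56 45 49]
208 [39 43 61 80 84 75 68 63]
209 [35 36 44 63 77 84 85 76]
210 [38 31 28 38 52 70 79 84]
```

Emit:
apply_moves --deltas "0 0 0 0 0 0 -1;0 0 0 0 0 0 -1;0 0 0 0 0 0 -1;0 0 0 0 0 0 -1;0 0 0 0 0 0 -1;-0.008 0 0.006 0 0 0 -1;-0.016 0 0.0134 0 0 0 -1;-0.016 0 0.0134 0 0 0 -1;-0.016 0 0.0134 0 0 0 -1;-0.016 0 0.0134 0 0 0 -1"

```text
t: 17.32
position: [0.5672, 0.0107, -0.0031]
tcp_rot: [[-0.006, 1.0, 0.003], [0.768, 0.007, -0.64], [-0.64, -0.002, -0.768]]
force: [-1.4, 7.8, 5.1]
width: 0.508
finger_force: 42.6
```

Emit:
apply_moves --deltas "0 0 0 0 0 0 1;0 0 0 0 0 0 1;0 0 0 0 0 0 1;0 0 0 0 0 0 1;0 0 0 0 0 0 1;0 0 0 0 0 0 1;0 0 0 0 0 0 1"

```text
t: 17.9
position: [0.5668, 0.0082, -0.0033]
tcp_rot: [[-0.005, 1.0, 0.001], [0.766, 0.005, -0.642], [-0.642, -0.003, -0.766]]
force: [0.4, -0.5, -0.1]
width: 0.997
finger_force: 0.0
```

Emit:
apply_moves --deltas "0 0 -0.1 0 0 0 1;0 0 -0.3 0 0 0 1;0 0 -0.55 0 0 0 1;0 0 -0.8 0 0 0 1;0 0 -1 0 0 0 1;0 0 -1 0 0 0 1"

```text
t: 18.4
position: [0.5683, 0.0913, 0.0928]
tcp_rot: [[-0.006, 1.0, 0.008], [0.77, 0.01, -0.638], [-0.638, 0.003, -0.77]]
force: [-0.3, 0.7, -0.1]
width: 0.999
finger_force: 0.0
```

```bash
python3 - <<'E'
from rise import *
S=avg("scene",8);np.save("S7.npy",S);T=avg("top",2);print(rise(S.mean(2)));
cv2.imwrite("pics/m2.png",np.vstack([np.hstack([tile(S,230,198,24,18,400,300,2),tile(S,190,155,140,105,400,300)]),np.hstack([tile(T,200,200,120,90,400,300),tile(np.load("S0.npy"),230,198,24,18,400,300,2)])]))
S=S.mean(2)
for v in range(206,211): print(v,S[v,241:249].round().astype(int))
E
```

```text
18.4 [0.5683 0.0913 0.0928] [-0.517   0.5211 -0.1208  1.6336  0.6081  1.4715 -0.8405] 0.9988211602257799
(np.float64(0.014937841202083468), array([-0.1724, -1.3285]))
206 [77 47 38 44 41 33 29 34]
207 [55 41 52 64 65 53 45 49]
208 [38 42 59 78 84 74 66 62]
209 [35 37 44 62 77 82 82 76]
210 [38 29 27 37 52 68 77 83]
```

View pics/m2.png

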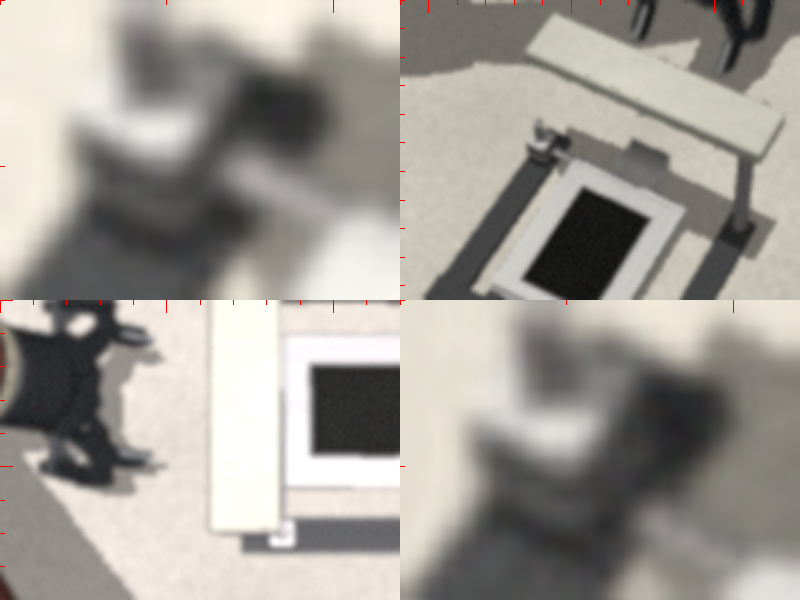

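The picture shows the stage up and resting on the wedge, with the gripper clear. The pointer tip, at about (243.5,207.8) in the scene view, aims at the collar's dark line. The last nudge only moved the grip along the wedge. I'll get a sharper figure for the rise.

```bash
python3 - <<'E'
from rise import *
a=S0.astype(np.float32);b=np.load("S7.npy").mean(2).astype(np.float32)
def ecc(x0,y0,x1,y1):
    t=a[y0:y1,x0:x1];M=np.float32([[1,0,x0],[0,1,y0-2]])
    cc,M=cv2.findTransformECC(t,b,M,cv2.MOTION_TRANSLATION,(3,200,1e-6),None,3);return cc,M[:,2]-[x0,y0]
c=np.array([.573,-.087])
def pt(L,y,r,zo=.0055):
    A=.079-np.arcsin(r/.165);return np.array([c[0]+y,c[1]-.081+L*np.cos(A)-zo*-np.sin(A)*-1,.031-L*np.sin(A)+zo*np.cos(A)])
for w,L,y in(((244,214,264,234),.141,-.04),((266,224,286,244),.141,.04),((250,214,282,242),.141,0),((247,205,262,220),.165,-.065),((244,258,268,272),.021,0)):
    cc,d=ecc(*w);rs=np.linspace(0,.022,45);q=np.array([proj("scene",pt(L,y,r))[0] for r in rs]);q-=q[0]
    print(w,cc,d,np.interp(-d[1],-q[:,1],rs),q[34])
E
```

```text
18.9 [0.5665 0.0847 0.0884] [-0.513   0.5253 -0.1166  1.641   0.6093  1.4677 -0.8411] 1.0003285400058994
(244, 214, 264, 234) 0.9898493782948107 [-0.0279 -2.2225] 0.0130986705828856 [-0.089  -2.8472]
(266, 224, 286, 244) 0.9979949145100524 [ 0.1766 -2.3824] 0.014387256047555032 [ 0.1279 -2.7891]
(250, 214, 282, 242) 0.9970363703416085 [ 0.0768 -2.4132] 0.014425297736774596 [ 0.0177 -2.8188]
(247, 205, 262, 220) 0.9582849950542347 [ 0.4048 -1.8058] 0.008918161030540097 [-0.1517 -3.358 ]
(244, 258, 268, 272) 0.9971487499816488 [-0.3243 -0.264 ] 0.00810954002457317 [ 0.0635 -0.5357]
```

```bash
python3 - <<'E'
from st import *
print(delta([.55,.14,.20],R_of(-1.571,np.radians(40))),delta([.55,.14,.32],R_of(-1.691,0)))
E
```

```text
18.9 [0.5665 0.0847 0.0884] [-0.513   0.5253 -0.1166  1.641   0.6093  1.4677 -0.8411] 1.0003285400058994
[-0.244 -0.138 -1.009  0.    -0.     0.003] [-0.887 -0.142 -1.775  0.026  0.444  0.077]
```

Emit:
apply_moves --deltas "-0.12 -0.07 -0.5 0 0 0 1;-0.24 -0.14 -1 0 0 0 1;-0.24 -0.14 -1 0 0 0 1;-0.24 -0.14 -1 0 0 0 1"

```text
t: 19.23
position: [0.5509, 0.1458, 0.2057]
tcp_rot: [[-0.004, 1.0, 0.009], [0.771, 0.009, -0.637], [-0.637, 0.005, -0.771]]
force: [0.3, 1.7, -0.1]
width: 1.001
finger_force: 0.0
```

Emit:
apply_moves --deltas "-0.64 0 -0.77 0.026 0.444 0.077 1;-0.64 0 -0.77 0.026 0.444 0.077 1;-0.64 0 -0.77 0.026 0.444 0.077 1;-0.64 0 -0.77 0.026 0.444 0.077 1;-0.64 0 -0.77 0.026 0.444 0.077 1;-0.64 0 -0.77 0.026 0.444 0.077 1;-0.64 0 -0.77 0.026 0.444 0.077 1"

```text
t: 19.82
position: [0.5514, 0.1351, 0.3211]
tcp_rot: [[0.13, 0.991, 0.004], [0.991, -0.13, 0.004], [0.005, 0.004, -1.0]]
force: [0.2, -1.3, 1.1]
width: 0.997
finger_force: 0.0
```

```bash
python3 - <<'E'
from st import *
print(s["tcp_rot"],delta([.499,-.353,.32],R_of(-1.691,0)))
E
```

```text
19.8167 [0.5514 0.1351 0.3211] [-0.2382  0.1309 -0.0885  1.477   0.0087  1.5289 -0.4568] 0.9970871250337916
[[ 0.1302  0.9915  0.0041]
 [ 0.9915 -0.1302  0.0044]
 [ 0.0049  0.0035 -1.    ]] [-4.09   0.096 -0.011  0.002 -0.003 -0.007]
```

Emit:
apply_moves --deltas "-1 0.024 0 0 0 0 1;-1 0.024 0 0 0 0 1;-1 0.024 0 0 0 0 1;-1 0.024 0 0 0 0 1"

```text
t: 20.15
position: [0.538, 0.0126, 0.3193]
tcp_rot: [[0.13, 0.992, -0.0], [0.992, -0.13, -0.004], [-0.004, 0.0, -1.0]]
force: [-0.3, -0.8, -0.1]
width: 1.003
finger_force: 0.0
```

Emit:
apply_moves --deltas "-1 0.024 0 0 0 0 1;-1 0.024 0 0 0 0 1;-1 0.024 0 0 0 0 1;-1 0.024 0 0 0 0 1"

```text
t: 20.48
position: [0.5256, -0.1065, 0.319]
tcp_rot: [[0.13, 0.992, -0.001], [0.992, -0.13, -0.003], [-0.004, -0.001, -1.0]]
force: [-0.4, -0.4, 0.7]
width: 0.999
finger_force: 0.0
```

Emit:
apply_moves --deltas "-1 0.024 0 0 0 0 1;-1 0.024 0 0 0 0 1;-1 0.024 0 0 0 0 1;-1 0.024 0 0 0 0 1"

```text
t: 20.82
position: [0.5132, -0.2255, 0.3186]
tcp_rot: [[0.129, 0.992, -0.002], [0.992, -0.129, -0.003], [-0.004, -0.002, -1.0]]
force: [-0.5, -0.5, -0.2]
width: 1.0
finger_force: 0.0
```

Emit:
apply_moves --deltas "-1 0.024 0.3 0 0 0 1;-1 0.024 0.6 0 0 0 1;-1 0.024 1 0 0 0 1;-1 0.024 1 0 0 0 1;-1 0.024 1 0 0 0 1"

```text
t: 21.23
position: [0.5008, -0.3383, 0.1927]
tcp_rot: [[0.123, 0.992, -0.008], [0.992, -0.123, 0.003], [0.002, -0.008, -1.0]]
force: [-1.1, 0.7, -0.7]
width: 1.0
finger_force: 0.0
```

```bash
python3 - <<'E'
from st import *
print(s["tcp_rot"],delta([.499,-.353,.10],R_of(-1.691,0)),delta([.499,-.353,-.018],R_of(-1.691,0)))
E
```

```text
21.2333 [ 0.5008 -0.3383  0.1927] [ 0.2831  0.2552  0.2852  1.6023 -0.0715  1.303   0.4561] 1.0002452749775241
[[ 0.1227  0.9924 -0.0082]
 [ 0.9924 -0.1226  0.0026]
 [ 0.0016 -0.0084 -1.    ]] [-0.125  0.007  0.772 -0.005 -0.001 -0.002] [-0.126  0.015  1.755 -0.005 -0.001 -0.002]
```

Emit:
apply_moves --deltas "-0.1 0 0.4 0 0 0 1;-0.1 0 0.77 0 0 0 1;-0.1 0 0.77 0 0 0 1;-0.1 0 0.77 0 0 0 1"

```text
t: 21.57
position: [0.5015, -0.3464, 0.1037]
tcp_rot: [[0.119, 0.993, -0.006], [0.993, -0.118, 0.004], [0.003, -0.006, -1.0]]
force: [0.5, -0.2, 1.0]
width: 1.003
finger_force: 0.0
```

```bash
python3 - <<'E'
from st import *
print(s["tcp_rot"],delta([.500,-.355,-.018],R_of(-1.691,0)))
E
```

```text
21.5667 [ 0.5015 -0.3464  0.1037] [ 0.3052  0.3322  0.278   1.6957 -0.0994  1.1344  0.4926] 1.0025239553782102
[[ 0.1185  0.9929 -0.0055]
 [ 0.9929 -0.1185  0.004 ]
 [ 0.0033 -0.006  -1.    ]] [-0.076  0.002  1.014 -0.004 -0.002  0.001]
```

Emit:
apply_moves --deltas "-0.07 0 0.2 0 0 0 1;-0.07 0 0.4 0 0 0 1;-0.07 0 0.6 0 0 0 1;-0.07 0 0.8 0 0 0 1;-0.07 0 0.95 0 0 0 1;-0.07 0 1 0 0 0 1;-0.07 0 1 0 0 0 1"

```text
t: 22.15
position: [0.5029, -0.3564, -0.0125]
tcp_rot: [[0.119, 0.993, 0.001], [0.993, -0.119, 0.001], [0.001, 0.0, -1.0]]
force: [-0.6, -0.2, 0.4]
width: 1.003
finger_force: 0.0
```

Emit:
apply_moves --deltas "0 0 0 0 0 0 -1;0 0 0 0 0 0 -1;0 0 0 0 0 0 -1;0 0 0 0 0 0 -1;0 0 0 0 0 0 -1;0 0 0 0 0 0 -1;0 0 0 0 0 0 -1" --force 35

```text
t: 22.73
position: [0.5031, -0.3578, -0.0112]
tcp_rot: [[0.12, 0.993, 0.003], [0.993, -0.12, -0.001], [-0.0, 0.003, -1.0]]
force: [-0.5, 0.6, 6.3]
width: 0.636
finger_force: 37.7
```

Emit:
apply_moves --deltas "0 0 0 0 0 0 1;0 0 0 0 0 0 1;0 0 -0.07 0 0 0 1;0 0 -0.07 0 0 0 1;0 0 -0.07 0 0 0 -1;0 0 -0.07 0 0 0 -1;0 0 -0.07 0 0 0 -1;0 0 -0.07 0 0 0 -1;0 0 -0.07 0 0 0 -1;0 0 -0.07 0 0 0 -1"

```text
t: 23.57
position: [0.5021, -0.3572, -0.0047]
tcp_rot: [[0.12, 0.993, 0.001], [0.993, -0.12, 0.001], [0.001, 0.001, -1.0]]
force: [-0.4, 0.4, 5.9]
width: 0.63
finger_force: 38.0
```

```bash
python3 -c "
from st import *
print(s['force'],s['finger_force'])
T=avg('top',2);m=T.astype(float)
# watch face: bright blob near block
p=m[235:285,385:440].mean(2);n,l,st,c=cv2.connectedComponentsWithStats((p>115).astype(np.uint8))
print(p.max(),np.median(p))
"
```

```text
23.5667 [ 0.5021 -0.3572 -0.0047] [ 0.3382  0.4602  0.2606  1.7702 -0.1445  0.9293  0.5394] 0.6299522186935544
[-0.4363  0.353   5.8957] 38.0493289232254
136.33333333333334 39.25
```

Emit:
apply_moves --deltas "0 0 0 0 0 0 1;0 0 0 0 0 0 1;0 0 0.07 0 0 0 1;0 0 0.13 0 0 0 1;0 0 0.13 0 0 0 1"

```text
t: 24.08
position: [0.5005, -0.3562, -0.0229]
tcp_rot: [[0.12, 0.993, -0.002], [0.993, -0.12, 0.002], [0.002, -0.003, -1.0]]
force: [-0.2, 0.7, 0.2]
width: 1.002
finger_force: 0.0
```

Emit:
apply_moves --deltas "0 0 0 0 0 0 -1;0 0 0 0 0 0 -1;0 0 0 0 0 0 -1;0 0 0 0 0 0 -1;0 0 0 0 0 0 -1;0 0 0 0 0 0 -1"

```text
t: 24.58
position: [0.5019, -0.3572, -0.0204]
tcp_rot: [[0.12, 0.993, 0.001], [0.993, -0.12, 0.001], [0.001, 0.001, -1.0]]
force: [0.6, -0.8, 0.5]
width: 0.641
finger_force: 38.3
```

Emit:
apply_moves --deltas "0 0 -0.1 0 0 0 -1;0 0 -0.2 0 0 0 -1;0 0 -0.3 0 0 0 -1;0 0 -0.3 0 0 0 -1"

```text
t: 24.92
position: [0.5035, -0.3584, 0.0191]
tcp_rot: [[0.12, 0.993, 0.005], [0.993, -0.12, -0.002], [-0.001, 0.005, -1.0]]
force: [0.2, -0.5, -2.5]
width: 0.641
finger_force: 38.3
```

```bash
python3 - <<'E'
from st import *
print(s['force'],s["torque"],s['finger_force'],s["tcp_rot"])
T=avg("top",2);S=avg("scene",2)
a=np.hstack([tile(T,380,220,70,70,400,400),tile(S,145,265,70,70,400,400)])
R=np.array(s["tcp_rot"]);p=np.array(s["position"])
cv2.imwrite("pics/b1.png",a)
E
```

```text
24.9167 [ 0.5035 -0.3584  0.0191] [ 0.3329  0.4308  0.2671  1.7554 -0.1356  0.9684  0.5329] 0.64120471337062
[ 0.2003 -0.4561 -2.5219] [-0.0791 -0.0604  0.0392] 38.32984149456024 [[ 0.1201  0.9928  0.0047]
 [ 0.9928 -0.1201 -0.0016]
 [-0.001   0.0049 -1.    ]]
```

View pics/b1.png

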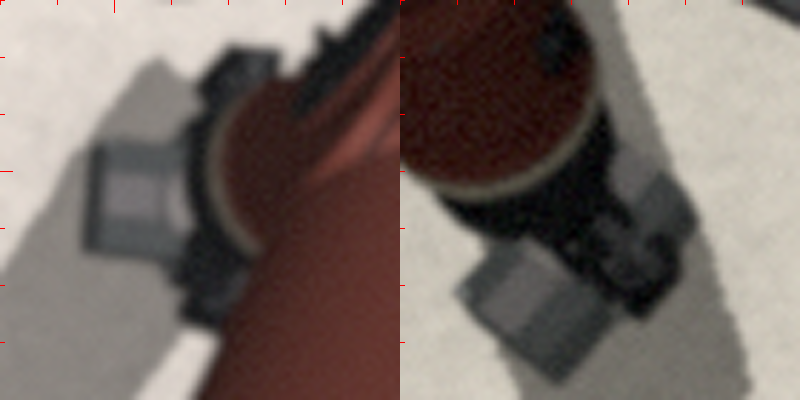

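The block is gripped across its width and lifted level. It spans about (395–425, 245–265) in the top view. Next I raise it and carry it to the pad.

```bash
python3 - <<'E'
from st import *
R=R_of(-1.571,0)
print(delta([.5725,-.085,.065],R),delta([.5365,-.226,.065],np.array(s["tcp_rot"])))
E
```

```text
25.1167 [ 0.5016 -0.3569  0.0152] [ 0.3332  0.4347  0.2661  1.7591 -0.1362  0.9661  0.5333] 0.6348970796604363
[ 2.321  0.315 -0.412  0.    -0.001 -0.076] [ 1.118  0.158 -0.414  0.     0.     0.   ]
```

Emit:
apply_moves --deltas "0 0 -0.2 0 0 0 -1;0 0 -0.41 0 0 0 -1;0.2 0.03 -0.41 0 0 0 -1;0.4 0.06 -0.41 0 0 0 -1;0.6 0.09 -0.41 0 0 0 -1;0.8 0.12 -0.41 0 0 0 -1;1 0.15 -0.41 0 0 0 -1"

```text
t: 25.7
position: [0.5337, -0.2389, 0.064]
tcp_rot: [[0.12, 0.993, -0.001], [0.993, -0.12, 0.001], [0.001, -0.001, -1.0]]
force: [0.8, 0.5, -2.1]
width: 0.637
finger_force: 38.7
```

Emit:
apply_moves --deltas "0.2 0.03 0 0 0 -0.02 -1;0.4 0.06 0 0 0 -0.04 -1;0.6 0.09 0 0 0 -0.06 -1;0.8 0.11 0 0 0 -0.076 -1;0.95 0.12 0 0 0 -0.076 -1;1 0.13 0 0 0 -0.076 -1;1 0.13 0 0 0 -0.076 -1;1 0.13 0 0 0 -0.076 -1"

```text
t: 26.37
position: [0.5635, -0.1238, 0.0644]
tcp_rot: [[0.001, 1.0, -0.0], [1.0, -0.001, 0.0], [0.0, -0.0, -1.0]]
force: [-0.2, -0.5, -3.1]
width: 0.637
finger_force: 38.7
```

```bash
python3 - <<'E'
from st import *
R=R_of(-1.571,0);print(s["force"],s["tcp_rot"],delta([.5725,-.085,.065],R))
E
```

```text
26.3667 [ 0.5635 -0.1238  0.0644] [ 0.0107  0.3007  0.1514  1.8141 -0.0523  1.0309  0.1813] 0.6368981971546926
[-0.1945 -0.5198 -3.0825] [[ 0.001   1.     -0.0003]
 [ 1.     -0.001   0.0002]
 [ 0.0002 -0.0003 -1.    ]] [ 0.323  0.075 -0.005 -0.    -0.    -0.001]
```

Emit:
apply_moves --deltas "0.16 0.04 0 0 0 0 -1;0.32 0.075 0 0 0 0 -1;0.32 0.075 0.05 0 0 0 -1;0.32 0.075 0.1 0 0 0 -1;0.32 0.075 0.15 0 0 0 -1;0.32 0.075 0.2 0 0 0 -1;0.32 0.075 0.25 0 0 0 -1;0.32 0.075 0.29 0 0 0 -1;0.32 0.075 0.33 0 0 0 -1;0.32 0.075 0.33 0 0 0 -1"

```text
t: 27.2
position: [0.5722, -0.0847, 0.024]
tcp_rot: [[0.001, 1.0, -0.001], [1.0, -0.001, 0.001], [0.001, -0.001, -1.0]]
force: [0.0, -0.2, -2.0]
width: 0.639
finger_force: 38.7
```

Emit:
apply_moves --deltas "0 0 0.01 0 0 0 -1;0 0 0.02 0 0 0 -1;0 0 0.03 0 0 0 -1;0 0 0.03 0 0 0 -1"

```text
t: 27.53
position: [0.573, -0.0845, 0.0216]
tcp_rot: [[0.001, 1.0, 0.001], [1.0, -0.001, 0.001], [0.001, 0.001, -1.0]]
force: [-0.3, 0.1, -3.1]
width: 0.64
finger_force: 38.7
```

Emit:
apply_moves --deltas "0 0 0.01 0 0 0 -1;0 0 0.02 0 0 0 -1;0 0 0.02 0 0 0 -1"

```text
t: 27.78
position: [0.5728, -0.0845, 0.0191]
tcp_rot: [[0.001, 1.0, 0.0], [1.0, -0.001, 0.001], [0.001, 0.0, -1.0]]
force: [-0.0, 0.6, -3.1]
width: 0.638
finger_force: 38.7
```

Emit:
apply_moves --deltas "0 0 0.005 0 0 0 -1;0 0 0.01 0 0 0 -1;0 0 0.01 0 0 0 -1"

```text
t: 28.03
position: [0.5729, -0.0845, 0.018]
tcp_rot: [[0.001, 1.0, 0.0], [1.0, -0.001, 0.001], [0.001, 0.0, -1.0]]
force: [0.3, 1.1, -1.7]
width: 0.64
finger_force: 38.7
```

Emit:
apply_moves --deltas "0 0 0.005 0 0 0 -1;0 0 0.01 0 0 0 -1;0 0 0.01 0 0 0 -1"

```text
t: 28.28
position: [0.5729, -0.0845, 0.0167]
tcp_rot: [[0.001, 1.0, 0.0], [1.0, -0.001, 0.001], [0.001, 0.0, -1.0]]
force: [-0.6, 0.1, -3.2]
width: 0.635
finger_force: 38.7
```

Emit:
apply_moves --deltas "0 0 0.005 0 0 0 -1;0 0 0.01 0 0 0 -1;0 0 0.01 0 0 0 -1"

```text
t: 28.53
position: [0.573, -0.0845, 0.0159]
tcp_rot: [[0.001, 1.0, 0.001], [1.0, -0.001, 0.001], [0.001, 0.001, -1.0]]
force: [-0.9, -0.2, -0.4]
width: 0.637
finger_force: 39.1
```

Emit:
apply_moves --deltas "0 0 0.005 0 0 0 -1;0 0 0.01 0 0 0 -1;0 0 0.01 0 0 0 -1"

```text
t: 28.78
position: [0.5731, -0.0849, 0.0152]
tcp_rot: [[0.001, 1.0, 0.001], [1.0, -0.001, 0.001], [0.001, 0.001, -1.0]]
force: [-3.3, -0.7, 6.4]
width: 0.638
finger_force: 39.9
```

```bash
python3 - <<'E'
from st import *
print(s["position"],s["force"],s["torque"])
a=np.load("S7.npy").mean(2);b=avg("scene",6).mean(2)
for v in range(206,211): print(v,a[v,241:249].round().astype(int),b[v,241:249].round().astype(int))
E
```

```text
28.7833 [ 0.5731 -0.0849  0.0152] [-0.0348  0.3631  0.1258  1.8455 -0.0562  0.9356  0.115 ] 0.6383708858411348
[ 0.5731 -0.0849  0.0152] [-3.3293 -0.6737  6.3639] [0.1142 0.8396 0.0736]
206 [77 47 38 44 41 33 29 34] [18 14 18 16 18 17 16 18]
207 [55 41 52 64 65 53 45 49] [17 17 19 20 16 18 16 17]
208 [38 42 59 78 84 74 66 62] [16 17 17 17 19 15 18 18]
209 [35 37 44 62 77 82 82 76] [18 15 14 16 19 18 20 20]
210 [38 29 27 37 52 68 77 83] [18 17 16 17 19 20 18 19]
```

Emit:
apply_moves --deltas "0 0 -0.005 0 0 0 -0.2;0 0 -0.01 0 0 0 0.35;0 0 -0.01 0 0 0 0.5;0 0 -0.01 0 0 0 1;0 0 -0.01 0 0 0 1;0 0 -0.01 0 0 0 1;0 0 -0.01 0 0 0 1"

```text
t: 29.67
position: [0.573, -0.0845, 0.0156]
tcp_rot: [[0.001, 1.0, 0.0], [1.0, -0.001, 0.001], [0.001, 0.0, -1.0]]
force: [-1.2, -0.6, 0.2]
width: 1.003
finger_force: 0.0
```

Emit:
apply_moves --deltas "0 0 -0.1 0 0 0 1;0 0 -0.25 0 0 0 1;0 0 -0.5 0 0 0 1;0 0 -0.8 0 0 0 1;0 0 -1 0 0 0 1;0 0 -1 0 0 0 1"

```text
t: 30.17
position: [0.5762, -0.0851, 0.1426]
tcp_rot: [[0.001, 1.0, 0.01], [1.0, -0.001, 0.0], [0.0, 0.01, -1.0]]
force: [0.6, 0.4, 0.3]
width: 1.0
finger_force: 0.0
```

Emit:
apply_moves --deltas "0 0 -1 0 0 0 1;0 0 -1 0 0 0 1;0 0 -1 0 0 0 1;0 0 -1 0 0 0 1"

```text
t: 30.5
position: [0.5758, -0.0851, 0.2645]
tcp_rot: [[0.001, 1.0, 0.012], [1.0, -0.001, 0.0], [0.0, 0.012, -1.0]]
force: [0.4, -0.2, 1.0]
width: 1.0
finger_force: 0.0
```

Emit:
apply_moves --deltas "-1 -0.3 0 0 0 0 1;-1 -0.3 0 0 0 0 1;-1 -0.3 0 0 0 0 1;-1 -0.3 0 0 0 0 1"

```text
t: 30.83
position: [0.5329, -0.2145, 0.2564]
tcp_rot: [[0.012, 1.0, 0.0], [1.0, -0.012, -0.003], [-0.003, 0.0, -1.0]]
force: [-1.4, -1.3, 0.3]
width: 0.997
finger_force: 0.0
```

Emit:
apply_moves --deltas "-1 -0.3 0 0 0 0 1;-1 -0.3 0 0 0 0 1;-1 -0.3 0 0 0 0 1;-1 -0.3 0 0 0 0 1"

```text
t: 31.17
position: [0.4956, -0.3338, 0.2559]
tcp_rot: [[0.012, 1.0, -0.001], [1.0, -0.012, -0.003], [-0.004, -0.001, -1.0]]
force: [-1.9, -0.8, 0.4]
width: 1.004
finger_force: 0.0
```

Emit:
apply_moves --deltas "-1 -0.3 0 0 0 0 1;-1 -0.3 0 0 0 0 1;-1 -0.3 0 0 0 0 1;-1 -0.3 0 0 0 0 1;-1 -0.3 0 0 0 0 1"

```text
t: 31.58
position: [0.4623, -0.4473, 0.2552]
tcp_rot: [[0.006, 1.0, -0.001], [1.0, -0.006, 0.0], [0.0, -0.001, -1.0]]
force: [0.6, 1.3, 0.3]
width: 0.998
finger_force: 0.0
```

```bash
python3 - <<'E'
from st import *
A=avg("top",4);T=A.mean(2);b3=avg("scene",8);b=b3.mean(2);a=np.load("S7.npy").mean(2);np.save("T8.npy",A);np.save("S8.npy",b3)
for v in range(206,211): print(v,a[v,241:249].round().astype(int),b[v,241:249].round().astype(int))
# row/col profiles of top: plate/pad/block
print("cols @233",T[230:237,285:345].mean(0).round().astype(int))
print("rows @300,313,326");
for u in(300,313,326):print(T[205:262,u-2:u+3].mean(1).round().astype(int))
print("rows@pad ends 296,331",T[215:252,295:297].mean(1).round().astype(int),T[215:252,330:333].mean(1).round().astype(int))
E
```

```text
31.5833 [ 0.4623 -0.4473  0.2552] [ 0.3954  0.3104  0.3962  1.4199 -0.1188  1.4354  0.7843] 0.9979407916967492
206 [77 47 38 44 41 33 29 34] [75 46 38 41 41 33 26 32]
207 [55 41 52 64 65 53 45 49] [53 39 50 62 63 50 43 46]
208 [38 42 59 78 84 74 66 62] [37 41 57 75 81 72 65 60]
209 [35 37 44 62 77 82 82 76] [35 35 42 60 74 80 81 73]
210 [38 29 27 37 52 68 77 83] [37 28 27 35 51 66 76 80]
cols @233 [111 129 137 138 138 138 132 113  77  41  24  28  47  74  93 101 102 102
 101 101 101 100  98  92  94 104 115 122 125 128 131 130 128 125 121 115
 105 100 102 104 105 105 105 105 105 104  95  68  46  78 118 135 138 137
 127 105  97  97  84  65]
rows @300,313,326
[125 125 125 124 120 122 132 137 136 136 137 136 133 115  78  59  71  79
  80  80  83  93 104 109 110 110 109 103  91  83  81  81  81  77  65  47
  31  25  24  25  42  80 117 138 143 143 143 143 144 141 127 111 118 125
 126 126 126]
[125 125 124 123 119 121 130 135 135 135 136 136 132 116  81  63  78  92
 107 122 131 134 135 135 135 136 135 134 132 126 112  96  84  75  60  41
  31  25  23  23  32  61 101 133 142 144 144 144 145 143 134 122 122 124
 125 124 125]
[126 125 124 123 119 119 129 134 135 136 137 136 133 117  80  59  72  82
  84  83  83  92 108 115 116 117 118 118 112  96  86  85  85  77  60  43
  33  26  24  25  43  80 116 136 141 143 143 144 144 142 133 121 120 121
 122 122 122]
rows@pad ends 296,331 [137 137 133 115  76  37  24  26  25  25  26  25  27  27  26  26  27  27
  27  26  26  24  27  26  24  24  24  24  23  26  42  79 117 137 143 143
 143] [137 136 133 117  81  56  63  69  69  68  69  76  91  97  98  99 100 100
  95  82  73  73  73  68  57  40  28  25  23  25  43  79 116 135 140 142
 142]
```

```bash
python3 - <<'E'
from h import *
print(onz("top",[(314.8,229.9),(297.5,229.9),(332,229.9)],.077),onz("top",[(313.1,232.5),(292.7,232.5),(333.5,232.5)],.037))
print(onz("top",[(314.8,220.3),(314.8,239.4)],.077)[:,0],onz("top",[(313.1,219),(313.1,246)],.037)[:,0])
T=np.load("T8.npy").mean(2)
# block yaw: far edge & near edge crossing per column
for u in range(300,331,5): 
    c=T[215:250,u-1:u+2].mean(1); print(u,c[20:28].round().astype(int), end=" ")
    print(np.interp(-55,-c[20:25],np.arange(235,240)))
print(sense()["t"])
E
```

```text
[[ 0.57183898 -0.08158078  0.077     ]
 [ 0.57152498 -0.03380765  0.077     ]
 [ 0.57214646 -0.12913569  0.077     ]] [[ 0.57005511 -0.08021514  0.037     ]
 [ 0.56967637 -0.02222204  0.037     ]
 [ 0.57042589 -0.13828965  0.037     ]]
[0.59868271 0.54545711] [0.60893996 0.53154492]
300 [85 85 85 81 68 48 32 26] 239.0
305 [87 87 87 83 71 51 33 26] 239.0
310 [89 84 84 76 58 40 31 25] 239.0
315 [124 109  88  75  60  42  31  24] 239.0
320 [97 88 85 78 60 42 32 26] 239.0
325 [86 86 85 77 60 43 32 26] 239.0
330 [83 83 82 76 62 43 30 26] 239.0
32.1833
```

```bash
python3 -c "
from station import *
print(ctrl.finish_job())"
```

```text
the job is handed in; nothing more can be done
None
```

I handed the job in at about 32 s. The wedge is holding the stage up, and the watch block stands upright and lengthwise on the pad, about 9 mm or more inside its edges. The pointer did not move when the block went on. I put its tip about 34 mm above the bench and the line at about 34.5–35 mm, so it should be inside the 5 mm line, but the cameras could not settle that to better than 1–2 mm.

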